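# Bring the drill point down on the pencilled dowel mark and hold it there

### The arm

A 7-joint arm with a two-finger parallel gripper is mounted at the origin on the work surface. World frame = base frame: x ahead of the robot, y to its left, z up, the work surface at z = 0. Lengths are in m, angles in rad, forces in N, time in s.
With the tool pointing down it reaches from about 0.425 to 1.025 m from the base axis. Payload 9.4 kg.
Tool frame: the origin (TCP) lies midway between the tips of the shut fingers; the grasp point (between the pads) lies 19 mm behind it; z points along the fingers, y is the direction in which the jaws open and shut (so a half turn about z gives the same grasp; the last joint's range is limited). The gripper opens to 93 mm and grips with 3 to 60 N. Pads are 15 mm wide; open, the fingers measure 128 mm over their backs; the gripper's body (75 mm by 188 mm) begins 65 mm behind the grasp point.
Start: joints at [-1.205, 0.599, -0.003, 1.599, 0.002, 0.943, -0.08], TCP at [0.311, 0.655, 0.219] pointing down, gripper open.
Joint ranges: [-2.57, 2.57], [-0.35, 1.97], [-1.29, 1.29], [0.11, 2.56], [-1.05, 4.19], [0.11, 1.86], [-2.63, 2.63]. Speed limits (rad/s): [2.22, 2.22, 3.01, 3.01, 3.14, 3.14, 3.14].

### API

Orientations are given as a unit quaternion [w, x, y, z].
In Python, from rig import * gives the robot as it stands.
- The arm moves only by the tool apply_moves, never from a script. Its argument "steps" is a list of rows, each a list of 6 numbers: the shift along the tool's x, y, z in units of 150 mm (1.0 is 150 mm), then the turn, a rotation vector about the tool's x, y, z in units of pi rad (1.0 is pi rad). A call has 1 to 5 rows; each row is the pose to reach, as a shift and turn from the pose commanded when the call began, along the tool's axes at that moment, turning the shorter way round; what a row does not reach only later rows make up. A row lasts 1/8 s, in which the tool goes at most 62.5 mm and 10.7 degrees, less where a joint would pass 70% of its speed; a pose out of reach is approached as far as the arm can. A call with a number of a shift or a turn outside -1 to 1 is refused whole. A call with a gripper value outside its range is refused whole. "jaw" is the closure, from 0 (fully open) to 1 (shut), set as the call begins (left out, the last holds). The fingers move at their own pace and stop on an object; the grip force is fixed at half the most. Time passes only in rows, so rows that repeat a pose let the fingers close. It gives the time, the measured TCP pose, the force and the opening at its end, in the units of the state.
- get_obs(): the state, without advancing time (a new reading comes with each control period).
- camera(name): name is "side" or "top"; returns (picture, depth): 480x640x3 uint8, red, green, blue; 480x640 float32, m along the optical axis (not along the pixel's ray), 0 where there is no reading.
- calibration(name): a dict with "fx", "fy", "cx", "cy" (pixels), "position" and "rotation" of the camera in the world. Camera axes: x right, y down, z forward; pixel columns grow to the right and rows downward; lengths in m; the calibration is good to about 2 mm. A picture is of the moment at which its call begins. calibration takes no time and is no camera call.
- hand_in(): hands the job in, once; it reports no verdict.
The state is a dict: "time": time; "joints": joint angles; "joint_vel": joint speeds; "joint_torque": joint torques, N m; "tcp_pos": TCP position; "tool_rot": TCP orientation; "ft_force": force on the tool from outside, world axes, zero at the start; "moment": the same for the moment, N m; "finger_gap": finger opening in m.
Only numpy, scipy, OpenCV 4.12 (cv2) and the standard library are available. Lean on these libraries where they do the work, as an engineer would, in place of code of your own. Each camera call takes 0.05 s, during which the arm holds its last target.

### The job

I am about to drill a dowel hole in this hollowed half figure: slide the piece over the drill table, without lifting it, until its pencil cross is right under the point of the bit. Then try the feed lever: if it is caught, the quill lock is on, so press the lock's clamp lever down to loosen it and go back to the feed lever; do not touch the lock before you have tried. Bring the point down to touch the cross and finish holding the feed lever there, still in hand, so that I can clamp the piece, and leave the other tools and carvings where they are.

Things in the scene. Friction and masses are not known exactly. Their poses are not given: they have to be found in the camera images.
- drill: Small grey bench drill, fixed to the bench, 335 mm tall. Origin on the bench right below the spindle; -x points to its front (operator's side), +y to the operator's left, z up. The head spans y -48 to 48 and reaches from 52 mm in front of the spindle axis back to the motor at x 265, z 180 to 335. The column is at x 135.
- bit_tip (a point): The point of the 8 mm bit in the chuck, on the spindle axis. With the feed lever up it is 97 mm above the bench, 20 mm above the joint face of the half figure; it moves straight down only, 20 mm per radian of the feed lever.
- half_figure: The work: the hollowed back half of a small wooden figure, about 0.4 kg, lying loose on the drill table, joint face up, 40 mm thick. Origin at its underside, on its long centre line; x along that line towards the foot, z up. The body runs from x -90 to +90 mm and is 120 mm wide; the head, a solid round-ended tab 52 mm wide with upright sides, from x -165 to -90 mm, points away from the column.
- mark (a point): The pencilled cross with an 8 mm circle round it on the joint face, 65 mm from the origin towards the foot, on the centre line, 40 mm above the underside; axes as the half figure's.
- head_grip (a point): A point within the head tab of the half figure for pinching it across its 52 mm width: 132 mm from the origin away from the foot, 22 mm above the underside, 197 mm from the mark.
- feed (a joint): Feed shaft angle, rad: 0 = lever up on its stop, growing as it is pulled down, 1.3 at most. A spring returns it: about 4 N at the knob at 0, 6.5 N at 1 rad; it flies up when let go. At 1.0 the bit touches the face of a half figure lying on the drill table. With the quill lock on, the lever stops dead after about 0.07 rad of play (8 mm at the knob).
- feed_lever: The steel lever with its black ball knob, on the operator's right of the head (the robot's side). Turns with the feed shaft; origin on the shaft axis, 56 mm to the operator's right of the spindle axis.
- feed_knob (a point): Centre of the feed lever's black ball knob, 28 mm across, 145 mm to the operator's right of the spindle axis. It swings in an upright plane about feed_axis at radius 115 mm: at rest up and to the drill's front, 0.70 rad above level; it is pulled forward and down.
- feed_axis (a point): Point on the feed shaft's axis in the plane in which the knob swings, 235 mm above the bench; the shaft runs along the drill's y axis.
- lock_ball (a point): Centre of the 19 mm ball at the end of the black quill lock lever on the front of the head. It swings about lock_pivot, 65 mm away, and points to the operator's left, 0.1 to 0.42 rad above level at the start. Pressed down it loosens; it turns with about 5 N at the ball and stays where it is left. 25 mm or more of free space all round.
- lock_pivot (a point): Point on the lock lever's axis in the plane in which its ball swings: 210 mm above the bench, 89 mm in front of the spindle axis; the axis runs along the drill's x. The bottom stop is 0.58 rad below level (ball centre at 174 mm). It is a clamp lever set on its screw at any angle: where it points does not tell whether the lock is on, but right down it is always off.
- table_top (a point): Middle of the brown fibreboard drill table on the drill's base, on its top face 37 mm above the bench. It measures 360 mm along the drill's x and 340 mm along y, and lies from 290 mm in front of the spindle axis to 70 mm behind it.
- gouge_wide: Bystander: wood-handled gouge with a wide blade, 250 mm, lying on the bench.
- gouge_narrow: Bystander: wood-handled gouge with a narrow blade, 220 mm, lying on the bench.
- mallet: Bystander: round carver's mallet of dark wood, 80 mm across, 228 mm tall, standing on its head.
- front_half: Bystander: carved front half of the figure, about 220 mm tall, standing on its plinth of 85 by 115 mm.
- chuck_key: Bystander: steel chuck key, 80 mm, lying at the left edge of the drill table beside the column side of the work.
- pencil: Bystander: dark red pencil, 178 mm, lying along the left edge of the drill table.
- try_square: Bystander: try square with a dark wooden stock and a 200 mm steel blade, lying on the bench.

How it is judged:
On the way, in this order (a step that is already met when the one before it is completed fails the run):
1. the half figure lies flat on the drill table with its pencil mark under the point of the bit (within 4 mm), the feed lever still up (horizontal distance between mark and bit_tip below 0.004 m and height (world z) of half_figure below 0.043 m and angle between half_figure's own z axis and vertical below 0.06 rad and value of joint feed below 0.04 rad), for 0.3 s.
2. the feed lever is tried: pulled at least 0.05 rad, through its play (value of joint feed above 0.05 rad).
3. the feed lever comes down freely, or, after it was tried, the lock lever is swung ((value of joint feed above 0.3 rad or distance of lock_ball from where it was at the start of the episode above 0.01 m)).
At the end, for the whole second after the job is handed in: Half figure flat and still on the drill table; bit point within 4 mm sideways of the mark and on the wood (2 mm above to 2.5 mm below its face); feed lever past 0.85 rad and held by the robot (over 0.8 N on it); each bystander within 30 mm of its start (horizontal distance between mark and bit_tip below 0.004 m and z of bit_tip in the frame of mark between -0.0025 and 0.002 m and value of joint feed above 0.85 rad and contact force between any of the fingers, the arm and feed_lever above 0.8 N and height (world z) of half_figure below 0.043 m and angle between half_figure's own z axis and vertical below 0.06 rad and linear speed of half_figure below 0.01 m/s and distance of each of gouge_wide, gouge_narrow, mallet, front_half, chuck_key, pencil, try_square from where it was at the start of the episode below 0.03 m); the arm keeps its last pose, push and grip.
It fails at once if the half figure is lifted more than 15 mm off the drill table or tipped (height (world z) of half_figure above 0.052 m or angle between half_figure's own z axis and vertical above 0.2 rad).
It fails at once if a bystander tool or carving is shifted by more than 30 mm (distance of any of gouge_wide, gouge_narrow, mallet, front_half, chuck_key, pencil, try_square from where it was at the start of the episode above 0.03 m).
It also fails if it takes over 72 s, if anything falls off the work surface, if the arm or the gripper's body presses on something with over 40 N, if the wrist force passes 120 N, or if a joint passes its speed limit or range.

## Working session

There is one attempt and no reset: what is moved stays moved. The work goes in short steps, Python scripts to look and compute and a tool call to move; the robot and the scene stay as the last step left them, time stands still between calls to the robot, and variables do not carry over. Pictures are saved under pics/ and viewed, and the job is handed in when it is done.

Besides the shell and the picture viewer there is one more tool, called after "Call:" by a JSON object that holds its "name" and its "arguments", one argument or row to a line. apply_moves: Moves the arm, as the interface text tells. Its arguments: {"type":"object","properties":{"steps":{"type":"array"},"jaw":{"type":"number"}},"required":["steps"]}

```bash
mkdir -p pics; ls
python3 - <<'E'
from rig import *
import cv2,numpy as np
print(get_obs())
for n in("side","top"):
    im,d=camera(n); cv2.imwrite(f"pics/{n}0.png",im[:,:,::-1]); np.savez(f"{n}0.npz",im=im,d=d); print(n,calibration(n))
E
```

```text
pics
{'time': 0.0, 'joints': array([-1.20471071,  0.60012969, -0.0025716 ,  1.60012713,  0.00184275,
        0.94286657, -0.0797939 ]), 'joint_vel': array([ 1.06562251e-03,  5.60165292e-04,  2.27414096e-04,  4.21988852e-04,
       -5.49847994e-06, -9.19390342e-04, -6.11844984e-04]), 'joint_torque': array([-2.15052132e-03, -7.65062928e+01,  1.49622705e+00, -2.52360946e+01,
       -5.25536109e-02,  1.67521380e-02,  9.72853150e-05]), 'tcp_pos': array([0.31043709, 0.6546446 , 0.21775724]), 'tool_rot': array([-8.93560080e-05,  2.19533388e-01,  9.75604688e-01, -7.59200973e-04]), 'ft_force': array([ 0.3849262 ,  0.88516917, -0.46066101]), 'moment': array([-0.02238271, -0.00373005, -0.01452418]), 'finger_gap': 0.09314834726978646}
side {'fx': 448.53077446107363, 'fy': 448.53077446107363, 'cx': 317.8934954768786, 'cy': 237.2452553701736, 'position': array([ 1.3633177 , -0.32527514,  1.01748769]), 'rotation': array([-0.34461601,  0.76948896,  0.48908348, -0.22343657])}
top {'fx': 491.89929364315515, 'fy': 491.89929364315515, 'cx': 318.9474098689062, 'cy': 242.03787639726409, 'position': array([0.2675159 , 0.04859431, 1.45855473]), 'rotation': array([ 0.07094692, -0.66571783,  0.73875854, -0.0776024 ])}
```

View pics/side0.png

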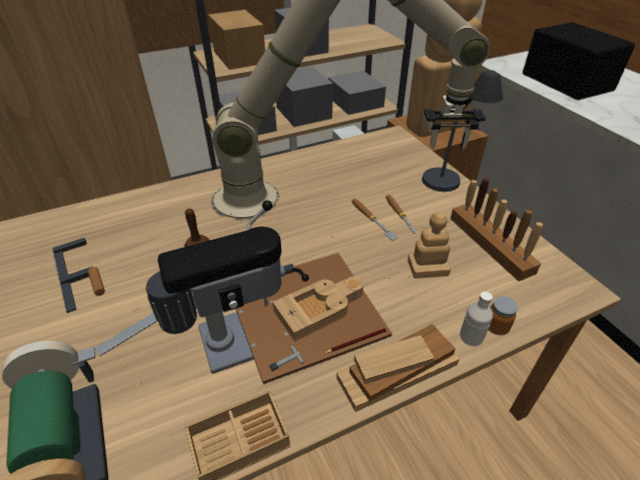

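View pics/top0.png

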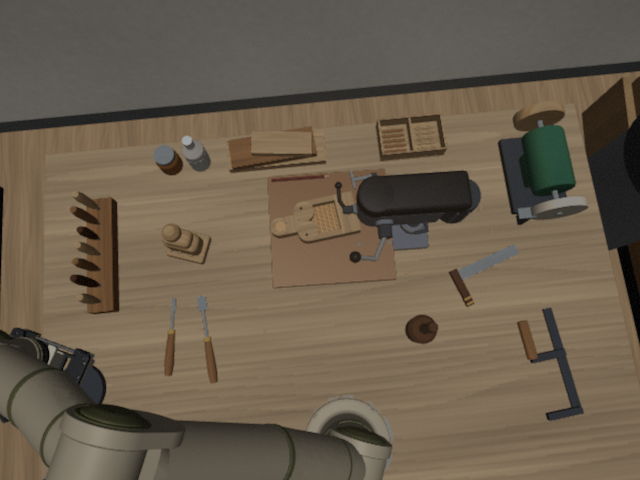

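```bash
cat > h.py <<'E'
import numpy as np,cv2
from scipy.spatial.transform import Rotation as R
from rig import calibration
def cam(n):
    c=calibration(n);q=c["rotation"]
    q=np.array(q); M=R.from_quat([q[1],q[2],q[3],q[0]]).as_matrix() if q.shape==(4,) else q
    return c,M
def ray(n,u,v):
    c,M=cam(n); d=M@np.array([(u-c["cx"])/c["fx"],(v-c["cy"])/c["fy"],1.]); return np.array(c["position"]),d
def onz(n,u,v,z):
    p,d=ray(n,u,v); return p+d*(z-p[2])/d[2]
def proj(n,P):
    c,M=cam(n); q=M.T@(np.array(P)-c["position"]); return np.array([c["fx"]*q[0]/q[2]+c["cx"],c["fy"]*q[1]/q[2]+c["cy"]])
def tri(a,b):
    p,d=ray("side",*a);q,e=ray("top",*b); d/=np.linalg.norm(d);e/=np.linalg.norm(e)
    A=np.stack([d,-e],1);s=np.linalg.lstsq(A,q-p,rcond=None)[0]
    x,y=p+s[0]*d,q+s[1]*e; return (x+y)/2,np.linalg.norm(x-y)
E
python3 - <<'E'
import numpy as np,cv2
for n,(x,y,w,h) in dict(side=(225,185,200,190),top=(255,155,190,140)).items():
    im=np.load(f"{n}0.npz")["im"][y:y+h,x:x+w,::-1]
    im=np.clip(im.astype(float)*1.5,0,255).astype(np.uint8)
    cv2.imwrite(f"pics/{n}z.png",cv2.resize(im,None,fx=800/w if n=="top" else 3.1,fy=800/w if n=="top" else 3.1,interpolation=cv2.INTER_CUBIC))
E
```

```text
(no output)
```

View pics/sidez.png

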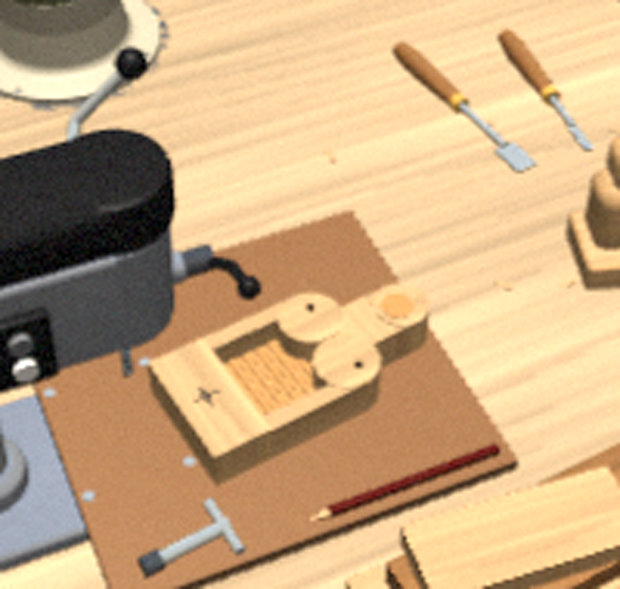

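View pics/topz.png

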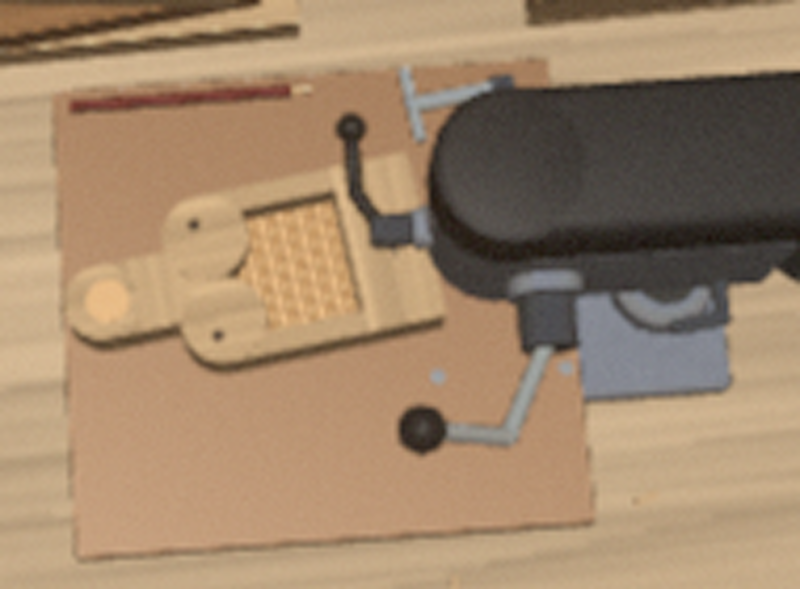

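```bash
cat > m1.py <<'E'
from h import *
def S(x,y): return (225+(x+.5)/3.1-.5,185+(y+.5)/3.1-.5)
def T(x,y): f=800/190; return (255+(x+.5)/f-.5,155+(y+.5)/f-.5)
tc=[onz("top",*T(*p),.037)[:2] for p in [(55,95),(548,60),(592,522),(78,557)]]
print("table",np.round(tc,4)); 
for i in range(4): e=tc[(i+1)%4]-tc[i]; print(np.linalg.norm(e),np.degrees(np.arctan2(e[1],e[0])))
print("side tbl",[np.round(onz("side",*S(*p),.037)[:2],4) for p in [(352,212),(515,465)]])
print("knob",tri(S(131,64),T(421,430)))
print("lock",tri(S(249,287),T(351,127)))
print("mark",onz("side",*S(207,396),.077))
print("bit?",onz("side",*S(127,373),.097), S(127,373))
print("head centre side",onz("side",*S(398,306),.077),"top",onz("top",*T(106,300),.077))
print("foot corners side",[np.round(onz("side",*S(*p),.077)[:2],4) for p in [(150,365),(218,460)]])
E
python3 m1.py
python3 - <<'E'
import numpy as np,cv2
im=np.load("side0.npz")["im"][255:335,225:325,::-1]
im=np.clip(im.astype(float)*2,0,255).astype(np.uint8)
cv2.imwrite("pics/bit.png",cv2.resize(im,None,fx=7,fy=7,interpolation=cv2.INTER_CUBIC))
E
```

```text
table [[ 0.7869  0.1534]
 [ 0.7763 -0.2042]
 [ 0.4389 -0.1901]
 [ 0.4516  0.1651]]
0.35777884195061566 -91.69679354064931
0.3377195208744778 177.61267463990072
0.3554399812074673 87.95665891316673
0.3355495981255581 -1.9912999440623316
side tbl [array([0.4519, 0.1624]), array([0.791 , 0.1463])]
knob (array([ 0.46713447, -0.0573423 ,  0.31010897]), np.float64(0.0037386754447947057))
lock (array([ 0.67504055, -0.04349649,  0.23238509]), np.float64(0.00304393898805086))
mark [ 0.64037521 -0.073698    0.077     ]
bit? [ 0.6034964  -0.13137062  0.097     ] (265.6290322580645, 304.98387096774195)
head centre side [0.61831046 0.12407908 0.077     ] top [0.62092761 0.12775641 0.077     ]
foot corners side [array([ 0.5871, -0.1058]), array([ 0.7061, -0.091 ])]
```

View pics/bit.png

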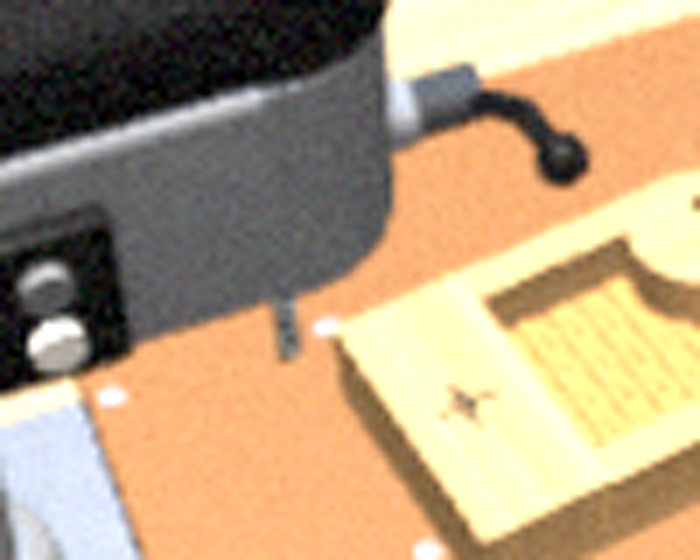

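```bash
cat >> h.py <<'E'
def cur():
    from rig import get_obs
    o=get_obs(); q=o["tool_rot"]; return o,np.array(o["tcp_pos"]),R.from_quat([q[1],q[2],q[3],q[0]])
def rot(yaw,tilt=0.,zdir=None):
    """tool z = down tilted by tilt about tool-y axis; tool y at world angle yaw(rad)"""
    y=np.array([np.cos(yaw),np.sin(yaw),0]); z=np.array([0,0,-1.])
    x=np.cross(y,z); M=np.stack([x,y,z],1); return R.from_matrix(M)*R.from_euler("y",tilt)
def rowto(P,Rt,p=None,Rc=None):
    if p is None: _,p,Rc=cur()
    return np.round(Rc.inv().apply(np.array(P)-p)/.15,3),np.round((Rc.inv()*Rt).as_rotvec()/np.pi,3)
E
python3 - <<'E'
from h import *
print("fh",onz("top",172,232,.2),onz("side",437,222,.2))
o,p,Rc=cur()
print(Rc.as_matrix().round(3))
Rt=rot(np.radians(6.5))
print(rowto([.62,.126,.32],Rt)); print(onz("side",265.9,305.7,.097), onz("side",225+(465/7)-.4,255+402/7-.4,.077))
def S(x,y): return (225+(x+.5)/3.1-.5,185+(y+.5)/3.1-.5)
print("key",[onz("side",*S(*q),.042) for q in [(150,560),(210,503),(240,550)]])
E
```

```text
fh [0.60238448 0.40405292 0.2       ] [0.60936898 0.39401812 0.2       ]
[[-0.904  0.428 -0.   ]
 [ 0.428  0.904 -0.001]
 [-0.    -0.001 -1.   ]]
(array([-3.374, -2.302, -0.677]), array([-0.   ,  0.   ,  0.323]))
[ 0.60610679 -0.13155865  0.097     ] [ 0.63874026 -0.07419543  0.077     ]
key [array([ 0.74826047, -0.16929297,  0.042     ]), array([ 0.71881623, -0.10509723,  0.042     ]), array([ 0.77052204, -0.10037745,  0.042     ])]
```

Call:
{"name": "apply_moves", "arguments": {
  "steps": [
    [0, 0, -0.3, 0, 0, 0],
    [-0.2, -0.1, -0.6, 0, 0, 0.05],
    [-0.45, -0.3, -0.7, 0, 0, 0.1],
    [-0.7, -0.45, -0.7, 0, 0, 0.15],
    [-0.95, -0.6, -0.7, 0, 0, 0.2]
  ],
  "jaw": 0
}}

```text
time: 0.72
tcp_pos: [0.4014, 0.5113, 0.3237]
tool_rot: [-0.0, 0.513, 0.859, 0.0]
ft_force: [0.3, 0.4, -0.4]
finger_gap: 0.0926
```

Run:
```python
from h import *
print(cur()[1],rowto([.62,.126,.32],rot(np.radians(6.5))))
```

```text
[0.40137193 0.51130477 0.3237211 ] (array([-2.953,  0.064,  0.025]), array([ 0.   , -0.   ,  0.121]))
```

Call:
{"name": "apply_moves", "arguments": {
  "steps": [
    [-0.3, 0, 0, 0, 0, 0.04],
    [-0.6, 0, 0, 0, 0, 0.08],
    [-0.8, 0, 0, 0, 0, 0.12],
    [-1, 0, 0, 0, 0, 0.12]
  ]
}}

```text
time: 1.23
tcp_pos: [0.4729, 0.3799, 0.3234]
tool_rot: [0.0, 0.663, 0.748, -0.0]
ft_force: [0.6, 0.7, 0.0]
finger_gap: 0.0928
```

Run:
```python
from h import *
print(cur()[1],rowto([.62,.126,.32],rot(np.radians(6.5))))
```

```text
[0.4729465  0.37990259 0.32336248] (array([-1.798,  0.769,  0.023]), array([-0.   ,  0.   ,  0.002]))
```

Call:
{"name": "apply_moves", "arguments": {
  "steps": [
    [-0.3, 0.1, 0, 0, 0, 0],
    [-0.6, 0.25, 0, 0, 0, 0],
    [-0.9, 0.4, 0, 0, 0, 0],
    [-1, 0.5, 0, 0, 0, 0]
  ]
}}

```text
time: 1.72
tcp_pos: [0.5668, 0.238, 0.3237]
tool_rot: [0.0, 0.664, 0.748, -0.0]
ft_force: [-0.1, 0.0, -0.6]
finger_gap: 0.093
```

Call:
{"name": "apply_moves", "arguments": {
  "steps": [
    [-0.3, 0.1, 0, 0, 0, 0],
    [-0.6, 0.2, 0.1, 0, 0, 0],
    [-0.8, 0.27, 0.3, 0, 0, 0],
    [-0.8, 0.27, 0.5, 0, 0, 0],
    [-0.8, 0.27, 0.5, 0, 0, 0]
  ]
}}

```text
time: 2.35
tcp_pos: [0.6191, 0.1278, 0.2464]
tool_rot: [-0.001, 0.662, 0.749, -0.002]
ft_force: [-0.7, 0.2, 0.8]
finger_gap: 0.0928
```

Run:
```python
from h import *
from rig import camera
print(cur()[1],rowto([.62,.126,.046],rot(np.radians(6.5))))
im,d=camera("side"); cv2.imwrite("pics/s1.png",im[:,:,::-1])
```

```text
[0.61912546 0.12777938 0.24638281] (array([-0.012,  0.01 ,  1.336]), array([-0.001,  0.   ,  0.003]))
```

View pics/s1.png

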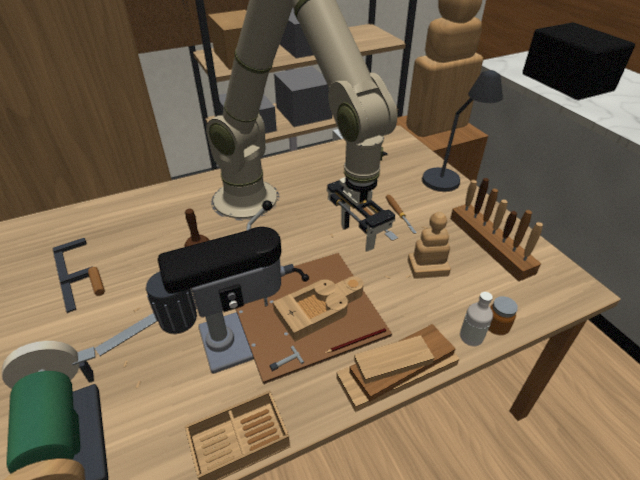

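Call:
{"name": "apply_moves", "arguments": {
  "steps": [
    [0, 0, 0.3, 0, 0, 0],
    [-0.01, 0.01, 0.6, 0, 0, 0],
    [-0.01, 0.01, 0.8, 0, 0, 0.003],
    [-0.01, 0.01, 0.95, 0, 0, 0.003],
    [-0.01, 0.01, 0.95, 0, 0, 0.003]
  ]
}}

```text
time: 3.02
tcp_pos: [0.6219, 0.1271, 0.106]
tool_rot: [-0.0, 0.665, 0.747, -0.0]
ft_force: [0.4, -0.5, 0.2]
finger_gap: 0.0932
```

Run:
```python
from h import *
from rig import camera
print(cur()[1],rowto([.62,.126,.046],rot(np.radians(6.5))))
for n,b in dict(side=(300,180,200,150),top=(240,150,200,150)).items():
    im,d=camera(n); x,y,w,h=b; cv2.imwrite(f"pics/{n}2.png",cv2.resize(im[y:y+h,x:x+w,::-1],None,fx=4,fy=4))
```

```text
[0.62193166 0.12709731 0.10597671] (array([-0.006, -0.013,  0.4  ]), array([-0., -0.,  0.]))
```

View pics/side2.png

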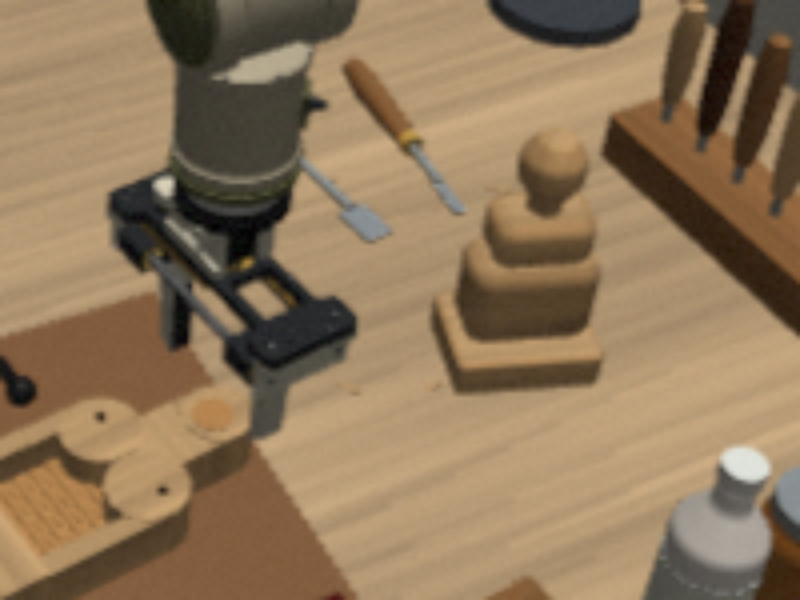

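View pics/top2.png

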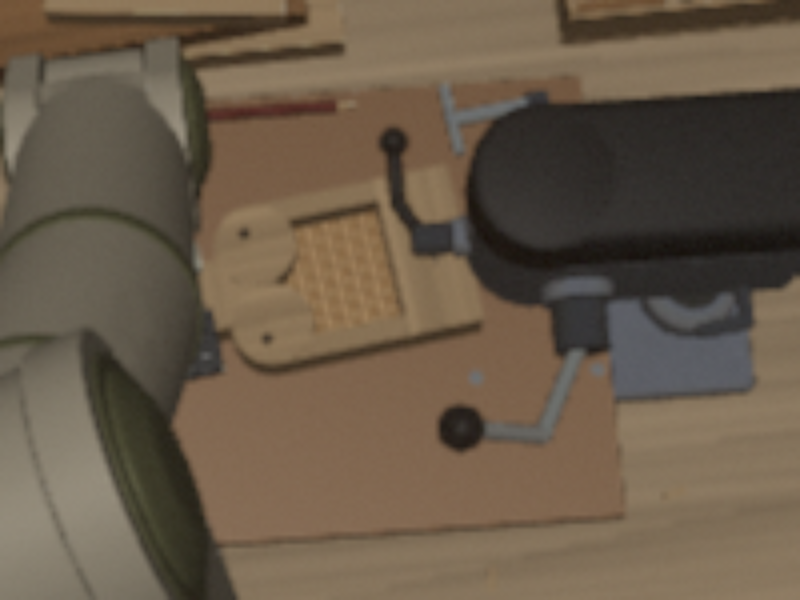

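Run:
```python
from h import *
print(onz("side",355,276.2,.106),onz("side",353,283,.077), proj("side",[.6219,.1271,.106]))
for s in(1,-1): print((proj("side",cur()[1]+cur()[2].apply([0,s*.055,0]))-[300,180])*4)
```

```text
[0.61975714 0.12798834 0.106     ] [0.6169982  0.12463027 0.077     ] [355.08681685 276.80504121]
[267.56874855 437.07617583]
[176.47519911 339.32252423]
```

Call:
{"name": "apply_moves", "arguments": {
  "steps": [
    [-0.02, -0.03, 0.2, 0, 0, 0],
    [-0.02, -0.03, 0.33, 0, 0, 0],
    [-0.02, -0.03, 0.4, 0, 0, 0],
    [-0.02, -0.03, 0.4, 0, 0, 0],
    [-0.02, -0.03, 0.4, 0, 0, 0]
  ]
}}

```text
time: 3.75
tcp_pos: [0.6185, 0.1225, 0.0468]
tool_rot: [0.0, 0.666, 0.746, 0.0]
ft_force: [1.5, 0.1, 0.1]
finger_gap: 0.0929
```

Call:
{"name": "apply_moves", "arguments": {
  "steps": [
    [0, 0, 0, 0, 0, 0],
    [0, 0, 0, 0, 0, 0],
    [0, 0, 0, 0, 0, 0],
    [0, 0, 0, 0, 0, 0]
  ],
  "jaw": 0.45
}}

```text
time: 4.25
tcp_pos: [0.618, 0.1224, 0.0462]
tool_rot: [0.0, 0.666, 0.746, 0.0]
ft_force: [0.2, 0.5, -0.6]
finger_gap: 0.0578
```

Call:
{"name": "apply_moves", "arguments": {
  "steps": [
    [0, 0, 0, 0, 0, 0],
    [0, 0, 0, 0, 0, 0],
    [0, 0, 0, 0, 0, 0],
    [0, 0, 0, 0, 0, 0]
  ],
  "jaw": 0.6
}}

```text
time: 4.75
tcp_pos: [0.6181, 0.1225, 0.0462]
tool_rot: [0.0, 0.666, 0.746, 0.0]
ft_force: [0.8, 0.2, -0.3]
finger_gap: 0.0516
```

```bash
cat > look.py <<'E'
from h import *
from rig import camera
import sys
tag=sys.argv[1]; n=sys.argv[2]; x,y,w,h=map(int,sys.argv[3:7]); f=float(sys.argv[7])
im,d=camera(n); np.savez(f"{tag}.npz",im=im,d=d)
c=np.clip(im[y:y+h,x:x+w,::-1].astype(float)*1.6,0,255).astype(np.uint8)
cv2.imwrite(f"pics/{tag}.png",cv2.resize(c,None,fx=f,fy=f,interpolation=cv2.INTER_CUBIC))
print(cur()[1])
E
python3 look.py a3 side 240 250 130 90 6
```

```text
[0.61812047 0.12243026 0.04620206]
```

View pics/a3.png

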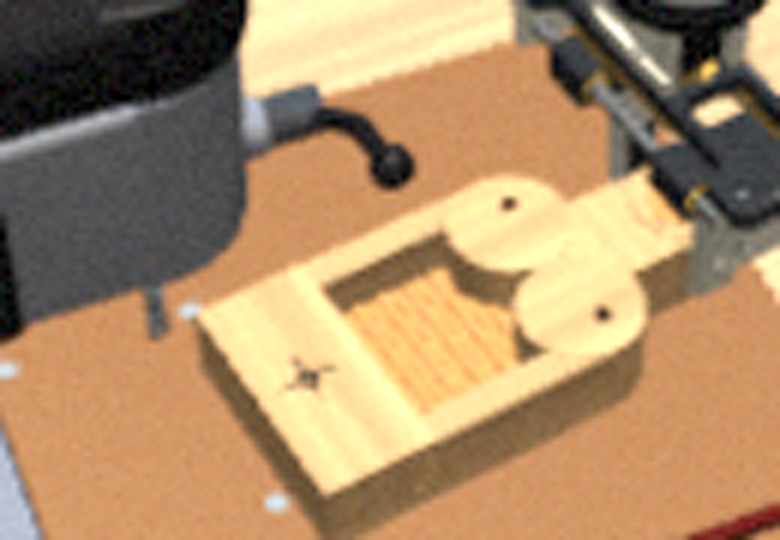

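Run:
```python
from h import *
im=np.load("a3.npz")["im"]; g=im.astype(int).sum(2)
print(g[296:310,261:272]); 
sub=im[305:321,280:302].astype(float).sum(2); w=np.clip(np.median(sub)-45-sub,0,None); 
n,l,s,c=cv2.connectedComponentsWithStats((w>0).astype(np.uint8)); print(s,c)
yy,xx=np.mgrid[305:321,280:302]; print((w*xx).sum()/w.sum(),(w*yy).sum()/w.sum())
```

```text
[[147 154 148 134 144 148 161 172 191 218 268]
 [132 161 155 154 157 163 221 245 275 290 289]
 [187 219 198 193 188 227 268 289 287 284 286]
 [259 289 253 193 173 201 258 284 288 282 297]
 [289 287 267 200 157 171 249 278 294 323 355]
 [290 290 263 196 132 153 232 284 321 395 428]
 [282 289 287 230 171 182 200 265 323 387 398]
 [287 287 283 237 182 154 189 254 296 310 299]
 [291 294 288 238 181 188 177 239 287 288 291]
 [288 289 281 251 184 206 215 262 292 290 283]
 [294 284 284 259 205 222 267 292 292 292 283]
 [291 290 291 288 290 288 288 290 290 281 280]
 [287 289 293 280 294 285 291 282 286 293 284]
 [289 297 296 295 298 292 291 287 289 289 291]]
[[  0   0  22  16 286]
 [ 20   0   2   2   3]
 [  7   4   9   7  32]
 [  0   7   6   9  31]] [[11.30769231  7.10839161]
 [20.66666667  0.33333333]
 [10.84375     6.96875   ]
 [ 1.70967742 12.35483871]]
284.5583499667332 315.96833000665333
```

```bash
cat > tab.py <<'E'
from h import *
# fit table edges: sample perpendicular profiles around approx edges and find the steepest gradient subpixel
def edge(n,im,A,B,k=40,half=8):
    A,B=np.array(A,float),np.array(B,float); t=(B-A)/np.linalg.norm(B-A); nn=np.array([-t[1],t[0]])
    f=cv2.GaussianBlur(im,(0,0),0.8).astype(np.float32)
    s=np.arange(-half,half+.01,.25); P=[]
    for a in np.linspace(.06,.94,k):
        c=A+a*(B-A); q=c+s[:,None]*nn
        pr=cv2.remap(f,q[:,0].astype(np.float32)[None],q[:,1].astype(np.float32)[None],cv2.INTER_LINEAR)[0]
        g=np.linalg.norm(np.gradient(pr,axis=0),axis=1); i=g.argmax()
        P.append(c+s[i]*nn)
    P=np.array(P); 
    vx,vy,x0,y0=cv2.fitLine(P.astype(np.float32),cv2.DIST_HUBER,0,.01,.01).ravel()
    r=np.abs((P-[x0,y0])@[-vy,vx]); print(n,"inliers",(r<.6).sum(),"of",k,"res",np.median(r))
    return np.array([x0,y0]),np.array([vx,vy])
def W(n,l,z): 
    a=onz(n,*(l[0]-20*l[1]),z)[:2]; b=onz(n,*(l[0]+20*l[1]),z)[:2]; return a,(b-a)/np.linalg.norm(b-a)
if __name__=="__main__":
    def S(x,y): return (225+(x+.5)/3.1-.5,185+(y+.5)/3.1-.5)
    def T(x,y): f=800/190; return (255+(x+.5)/f-.5,155+(y+.5)/f-.5)
    s=np.load("side0.npz")["im"]; t=np.load("top0.npz")["im"]
    E={"side front":("side",s,S(352,212),S(515,465)),"side left":("side",s,S(515,465),(263,373.5)),
       "side right":("side",s,S(352,212),S(230,238)),
       "top front":("top",t,T(55,95),T(78,557)),"top left":("top",t,T(55,95),T(400,70)),"top right":("top",t,T(78,557),T(592,522))}
    for k,(n,im,A,B) in E.items():
        p,d=W(n,edge(k,im,A,B),.037); print(k,p.round(4),np.degrees(np.arctan2(d[1],d[0])).round(2))
E
python3 tab.py
```

```text
side front inliers 31 of 40 res 0.1852192482543712
side front [0.556  0.1596] -2.1
side left inliers 33 of 40 res 0.2694832637883978
side left [ 0.7868 -0.0822] 87.83
side right inliers 39 of 40 res 0.08394024575942582
side right [0.4436 0.0297] 88.18
top front inliers 34 of 40 res 0.22600963008405464
top front [0.701  0.1608] 177.96
top left inliers 6 of 40 res 2.229730448000094
top left [0.8075 0.0995] -100.11
top right inliers 19 of 40 res 0.7225506556200687
top right [0.4476 0.0428] -93.26
```

Run:
```python
from h import *
for p in [(.608,-.132,.097),(.608,-.132,.110),(.606,-.1315,.097),(.606,-.1315,.110)]: print(p,proj("side",p))
for q in [(290.85,312),(291.1,312.4)]: print(onz("side",*q,.077))
for q in [(265.5,306.2),(265.5,305.5)]: print(onz("side",*q,.097))
print(cur()[2].as_matrix().round(3))
```

```text
(0.608, -0.132, 0.097) [265.98818637 306.25910906]
(0.608, -0.132, 0.11) [265.57437813 303.05114339]
(0.606, -0.1315, 0.097) [265.90706786 305.6642681 ]
(0.606, -0.1315, 0.11) [265.49319958 302.45608586]
[ 0.63844765 -0.07458908  0.077     ]
[ 0.63998384 -0.07450192  0.077     ]
[ 0.6072596  -0.13309839  0.097     ]
[ 0.60501196 -0.13228285  0.097     ]
[[-0.113  0.994  0.   ]
 [ 0.994  0.113  0.   ]
 [-0.     0.    -1.   ]]
```

Call:
{"name": "apply_moves", "arguments": {
  "steps": [
    [-0.08, -0.06, 0, 0, 0, 0],
    [-0.16, -0.12, 0, 0, 0, 0],
    [-0.24, -0.18, 0, 0, 0, 0],
    [-0.32, -0.23, 0, 0, 0, 0],
    [-0.359, -0.256, 0, 0, 0, 0]
  ]
}}

```text
time: 5.42
tcp_pos: [0.5854, 0.0631, 0.0462]
tool_rot: [0.0, 0.666, 0.746, -0.0]
ft_force: [1.1, 0.7, -0.8]
finger_gap: 0.0518
```

Call:
{"name": "apply_moves", "arguments": {
  "steps": [
    [0, 0, 0, 0, 0, 0],
    [0, 0, 0, 0, 0, 0]
  ]
}}

```text
time: 5.68
tcp_pos: [0.5856, 0.0637, 0.0462]
tool_rot: [0.0, 0.667, 0.746, -0.0]
ft_force: [-2.2, -2.5, 3.4]
finger_gap: 0.0523
```

```bash
python3 look.py a4 side 210 270 130 90 6; python3 look.py a4t top 240 150 200 150 4
```

```text
[0.58571888 0.06390723 0.04614978]
[0.58574817 0.06408241 0.04614515]
```

View pics/a4.png

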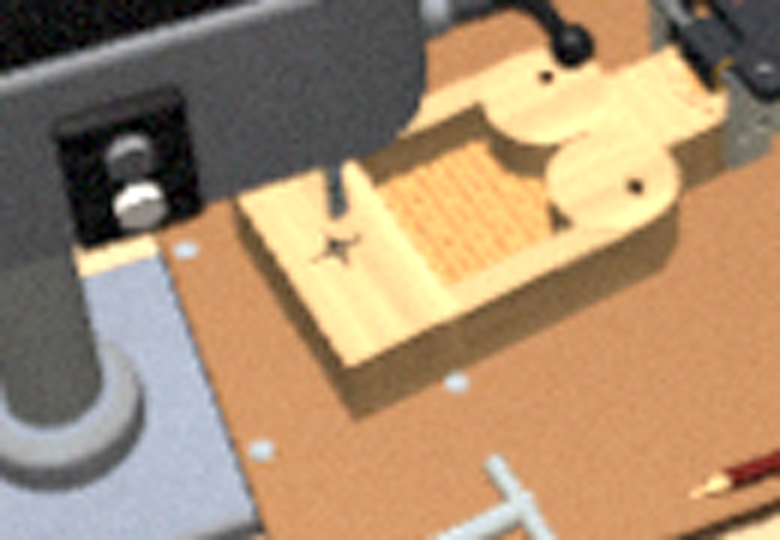

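View pics/a4t.png

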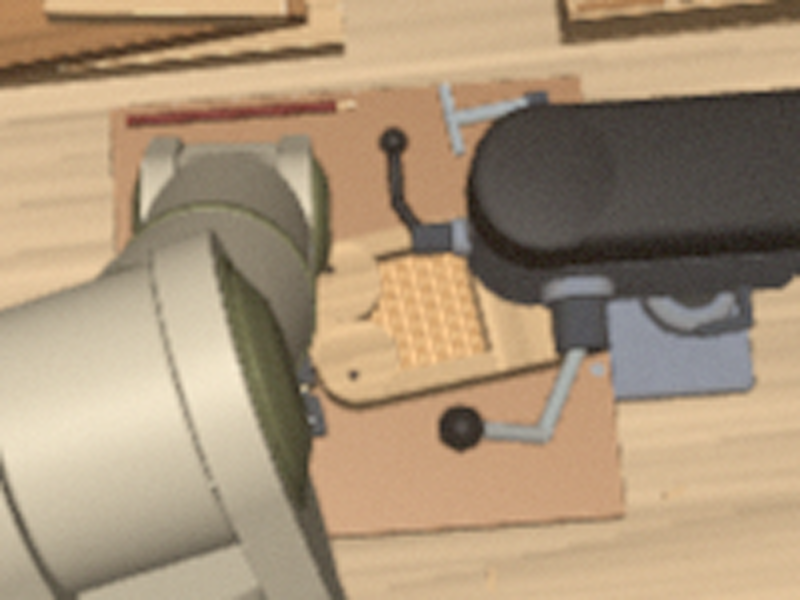

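Run:
```python
from h import *
im=np.load("a4.npz")["im"]; print(im.astype(int).sum(2)[297:318,257:276])
for q in [(265.75,305.75),(265.75,306.2)]: print(onz("side",*q,.097),proj("side",onz("side",*q,.097)-[0,0,.02]))
print(onz("side",265.75,310.8,.077))
```

```text
[[141 145 156 153 139 172 174 153 157 169 305 402 312 199 165 169 186 189
  190]
 [152 140 177 182 219 286 262 204 186 221 400 483 423 298 201 182 186 173
  204]
 [184 231 286 317 366 406 352 222 175 202 382 470 480 418 295 190 176 193
  256]
 [328 400 431 415 400 406 367 254 175 171 355 454 482 481 379 223 238 280
  342]
 [441 441 436 413 410 407 368 242 134 165 298 416 469 476 444 344 366 379
  347]
 [446 438 444 436 416 419 400 288 179 178 271 395 459 477 479 461 416 397
  365]
 [444 439 436 442 431 414 407 299 182 149 232 381 435 464 477 477 459 396
  384]
 [443 442 443 438 440 424 409 319 201 182 220 359 433 443 458 474 478 386
  372]
 [449 442 447 441 441 441 421 334 213 203 283 387 432 440 455 478 474 467
  423]
 [453 448 442 448 438 434 426 377 292 306 380 416 424 419 441 453 472 482
  455]
 [450 458 442 435 435 434 431 422 415 402 413 408 421 427 430 443 465 483
  470]
 [447 451 457 442 439 446 402 398 412 409 408 404 392 406 433 441 457 472
  481]
 [439 448 455 456 449 439 447 341 335 385 384 381 309 376 425 438 441 459
  467]
 [430 447 450 451 449 443 435 308 158 219 253 293 322 387 421 431 434 442
  462]
 [434 436 447 454 450 448 419 295 194 233 265 370 412 416 422 427 431 434
  447]
 [436 439 439 447 440 417 351 290 294 254 280 395 415 403 406 416 428 440
  447]
 [429 434 432 442 409 356 401 432 448 383 290 382 426 407 409 405 424 427
  439]
 [359 419 439 430 452 460 452 438 432 437 379 399 441 426 406 397 409 417
  427]
 [234 393 431 444 436 449 456 447 440 436 433 443 447 437 417 409 408 420
  430]
 [160 326 421 430 433 440 452 451 447 428 440 437 444 446 438 415 411 411
  415]
 [162 232 362 426 426 440 449 460 451 445 437 438 442 448 444 432 417 407
  416]]
[ 0.60609791 -0.13197605  0.097     ] [266.37695933 310.59559587]
[ 0.60754176 -0.13250062  0.097     ] [266.37755949 311.04525616]
[ 0.60603856 -0.13373203  0.077     ]
```

Call:
{"name": "apply_moves", "arguments": {
  "steps": [
    [0.006, 0, 0, 0, 0, 0],
    [0.006, 0, 0, 0, 0, 0],
    [0.006, 0, 0, 0, 0, 0]
  ]
}}

```text
time: 6.15
tcp_pos: [0.5859, 0.0656, 0.0462]
tool_rot: [0.0, 0.666, 0.746, 0.0]
ft_force: [-0.4, -2.4, 2.5]
finger_gap: 0.0516
```

Call:
{"name": "apply_moves", "arguments": {
  "steps": [
    [0, 0, 0, 0, 0, 0],
    [0, 0, 0, 0, 0, 0],
    [0, 0, 0, 0, 0, 0],
    [0, 0, 0, 0, 0, 0]
  ],
  "jaw": 0.1
}}

```text
time: 6.65
tcp_pos: [0.5858, 0.0657, 0.0461]
tool_rot: [-0.0, 0.666, 0.746, 0.0]
ft_force: [-0.1, 0.5, -0.0]
finger_gap: 0.0827
```

```bash
python3 look.py a5 side 210 270 130 90 6
python3 - <<'E'
from h import *
im=np.load("a5.npz")["im"]; print(im.astype(int).sum(2)[302:318,260:274])
E
```

```text
[0.58574843 0.0655762  0.04609799]
[[445 432 430 413 296 172 181 266 394 445 457 482 481 455]
 [441 440 426 424 306 169 137 226 375 433 448 466 480 476]
 [437 441 443 428 321 197 178 215 368 426 428 447 475 483]
 [434 439 452 428 344 220 218 278 376 430 425 436 455 472]
 [436 444 441 437 389 300 307 383 413 416 430 423 446 453]
 [452 440 437 448 430 416 413 404 407 419 419 431 429 453]
 [455 443 437 440 390 377 399 412 405 412 393 419 434 437]
 [464 442 446 436 397 294 333 379 374 381 335 386 426 435]
 [455 454 441 430 429 303 161 211 263 294 373 412 419 431]
 [447 449 453 414 351 247 156 163 315 400 406 409 412 415]
 [443 454 444 339 271 280 271 226 335 424 412 407 405 412]
 [439 454 411 345 400 439 439 362 292 387 430 412 404 415]
 [438 443 454 455 443 442 437 442 379 396 447 418 406 410]
 [431 434 438 456 458 446 433 442 443 447 448 434 414 405]
 [429 432 429 450 457 451 444 437 439 434 445 443 432 416]
 [378 427 439 441 451 455 450 435 424 442 443 440 448 435]]
```

View pics/a5.png

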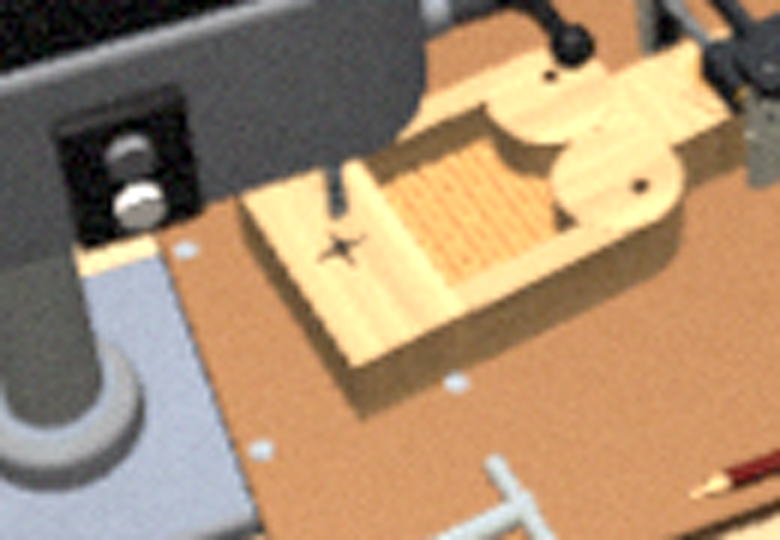

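Run:
```python
from h import *
# dark blob circles for knob and lock ball
for n,f,c in [("side","a5",(267,206)),("top","a4t",(355,257)),("side","side0",(305,277.5)),("top","a4t",(338,185))]:
    im=np.load(f+".npz")["im"]; d=np.load(f+".npz")["d"]; g=im.astype(int).sum(2)
    r=9; x0,y0=int(c[0])-r,int(c[1])-r; m=(g[y0:y0+2*r+1,x0:x0+2*r+1]<130).astype(np.uint8)
    m=cv2.morphologyEx(m,cv2.MORPH_OPEN,np.ones((3,3),np.uint8))
    k,l,s,ce=cv2.connectedComponentsWithStats(m); i=1+s[1:,4].argmax(); u,v=ce[i]+[x0,y0]
    print(n,f,u,v,s[i],"depth",np.median(d[int(v)-1:int(v)+2,int(u)-1:int(u)+2]))
    for z in ((.309,) if c[1] in(206,257) else (.22,.23,.237)): print(z,onz(n,u,v,z).round(4))
    p,q=ray(n,u,v); D=np.median(d[int(v)-1:int(v)+2,int(u)-1:int(u)+2]); print("depth pt",p+q*D)
```

```text
side a5 266.95081967213116 205.9344262295082 [ 5  5  9  9 61] depth 1.1494296
0.309 [ 0.4676 -0.0595  0.309 ]
depth pt [ 0.47751028 -0.06245812  0.31681522]
top a4t 354.6025641025641 256.46153846153845 [ 4  4 10 10 78] depth 1.1543031
0.309 [ 0.4686 -0.0557  0.309 ]
depth pt [ 0.46619635 -0.05450035  0.32257087]
side side0 299.64285714285717 271.57142857142856 [ 0  1  8  7 28] depth 1.1028475
0.22 [ 0.6405 -0.0447  0.22  ]
0.23 [ 0.6496 -0.0483  0.23  ]
0.237 [ 0.6559 -0.0507  0.237 ]
depth pt [ 0.6439315  -0.04607288  0.22380048]
top a4t 338.0 187.0 [ 8 10  3  3  9] depth 1.2817262
0.22 [ 0.6736 -0.0423  0.22  ]
0.23 [ 0.6703 -0.0416  0.23  ]
0.237 [ 0.668  -0.0411  0.237 ]
depth pt [ 0.6686434  -0.04124099  0.23508439]
```

Call:
{"name": "apply_moves", "arguments": {
  "steps": [
    [0, 0, -0.1, 0, 0, 0],
    [0, 0, -0.3, 0, 0, 0],
    [0, 0, -0.6, 0, 0, 0],
    [0, 0, -0.9, 0, 0, 0],
    [0, 0, -1, 0, 0, 0]
  ],
  "jaw": 0
}}

```text
time: 7.32
tcp_pos: [0.5868, 0.0654, 0.1997]
tool_rot: [0.001, 0.666, 0.746, 0.002]
ft_force: [0.3, 0.3, -0.4]
finger_gap: 0.0929
```

Call:
{"name": "apply_moves", "arguments": {
  "steps": [
    [0, 0, -0.3, 0, 0, 0],
    [0, 0, -0.6, 0, 0, 0],
    [0, 0, -0.9, 0, 0, 0],
    [0, 0, -1, 0, 0, 0]
  ]
}}

```text
time: 7.82
tcp_pos: [0.5862, 0.0654, 0.3487]
tool_rot: [0.001, 0.666, 0.746, 0.001]
ft_force: [-0.0, -0.7, -0.5]
finger_gap: 0.0929
```

```bash
python3 look.py a6 side 180 170 220 170 3.6
python3 - <<'E'
from h import *
Rt=rot(np.radians(-2),-.5); print(Rt.as_matrix().round(2)); print(rowto([.467,-.019,.38],Rt))
E
```

```text
[0.58645133 0.06543736 0.34913873]
[[ 0.03  1.   -0.02]
 [ 0.88 -0.03 -0.48]
 [-0.48  0.   -0.88]]
(array([-0.469, -0.854, -0.209]), array([ 0.013, -0.159,  0.046]))
```

View pics/a6.png

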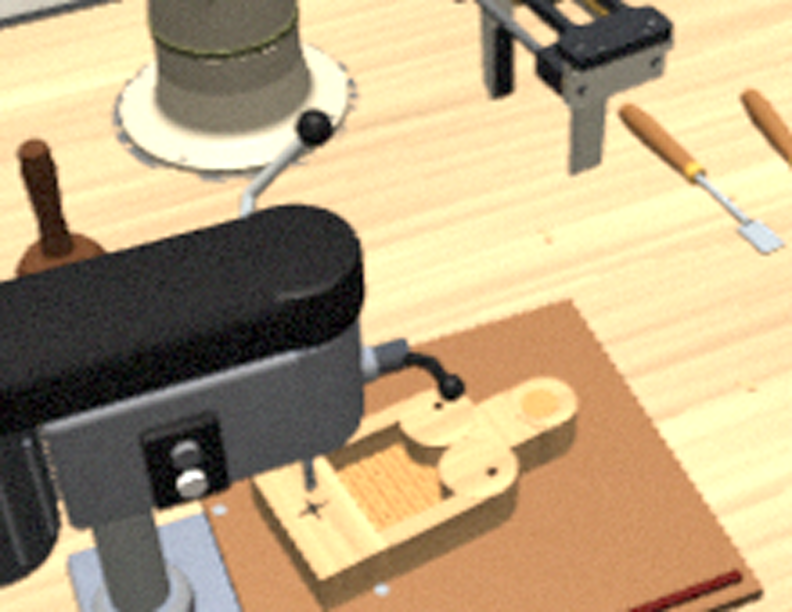

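Call:
{"name": "apply_moves", "arguments": {
  "steps": [
    [-0.05, -0.15, -0.2, 0, -0.04, 0.01],
    [-0.12, -0.4, -0.21, 0, -0.08, 0.02],
    [-0.25, -0.65, -0.21, 0.01, -0.12, 0.03],
    [-0.4, -0.85, -0.21, 0.013, -0.159, 0.046],
    [-0.47, -0.854, -0.21, 0.013, -0.159, 0.046]
  ]
}}

```text
time: 8.5
tcp_pos: [0.4648, -0.0183, 0.3759]
tool_rot: [0.17, 0.695, 0.675, -0.181]
ft_force: [-0.2, -0.2, 0.6]
finger_gap: 0.0929
```

```bash
python3 look.py a7 side 180 130 220 170 3.6;python3 look.py a7t top 240 150 200 150 4
python3 - <<'E'
from h import *
Rt=rot(np.radians(-2),-.5); print(rowto([.467,-.067,.292],Rt)); o=cur()[0]; print(o["joints"].round(2))
for s in(1,-1): print(proj("side",cur()[1]+cur()[2].apply([0,s*.055,0])))
E
```

```text
[ 0.46591986 -0.01994629  0.3766885 ]
[ 0.46659369 -0.01966778  0.37712659]
(array([-0.005,  0.016,  0.649]), array([-0.001, -0.   ,  0.001]))
[-0.81  0.2   0.49  1.99  0.4   1.2  -0.54]
[286.96364901 191.89650723]
[272.50729977 168.99179478]
```

View pics/a7.png

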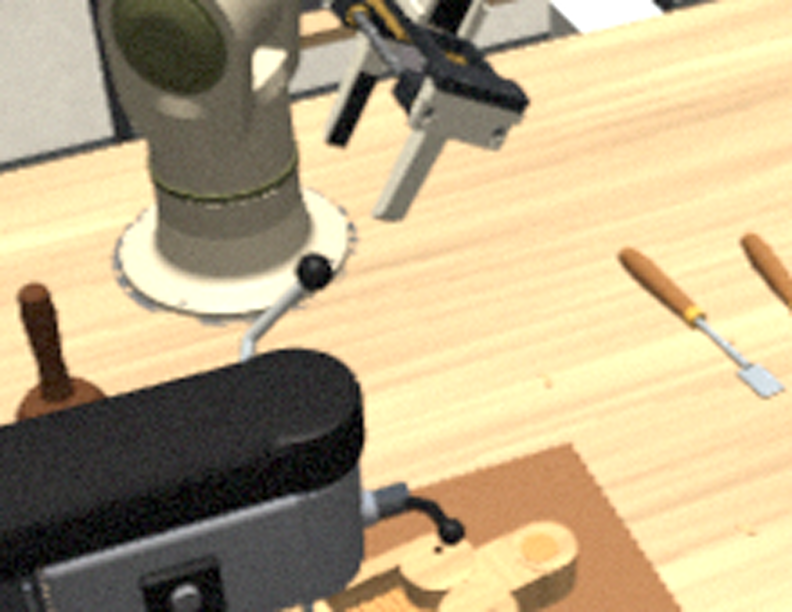

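View pics/a7t.png

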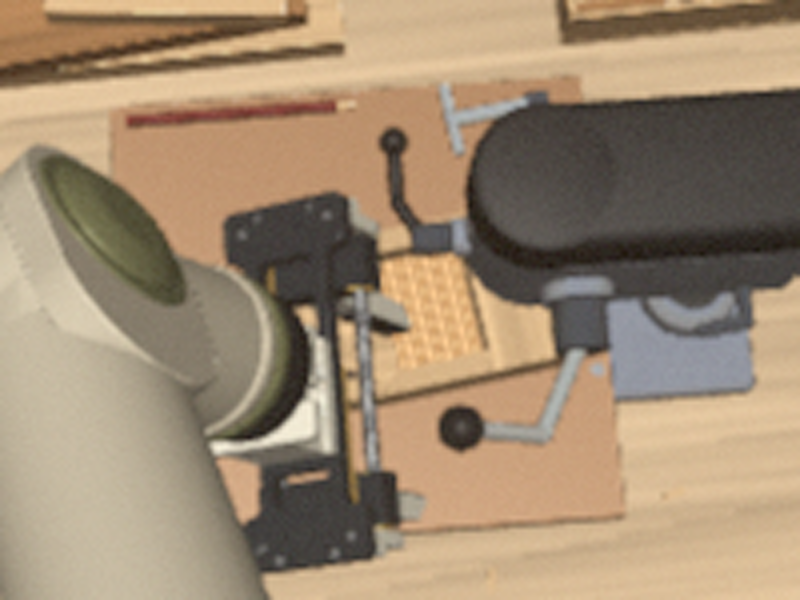

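Call:
{"name": "apply_moves", "arguments": {
  "steps": [
    [0, 0.01, 0.2, 0, 0, 0],
    [0, 0.016, 0.4, 0, 0, 0],
    [0, 0.016, 0.55, 0, 0, 0],
    [0, 0.016, 0.65, 0, 0, 0],
    [0, 0.016, 0.65, 0, 0, 0]
  ]
}}

```text
time: 9.22
tcp_pos: [0.4672, -0.0667, 0.2916]
tool_rot: [0.17, 0.697, 0.673, -0.18]
ft_force: [0.0, -0.8, 0.8]
finger_gap: 0.093
```

```bash
python3 look.py a8 side 180 130 220 170 3.6;python3 look.py a8t top 240 150 200 150 4
```

```text
[ 0.46749807 -0.06628498  0.29208694]
[ 0.46763999 -0.06594293  0.2923755 ]
```

View pics/a8.png

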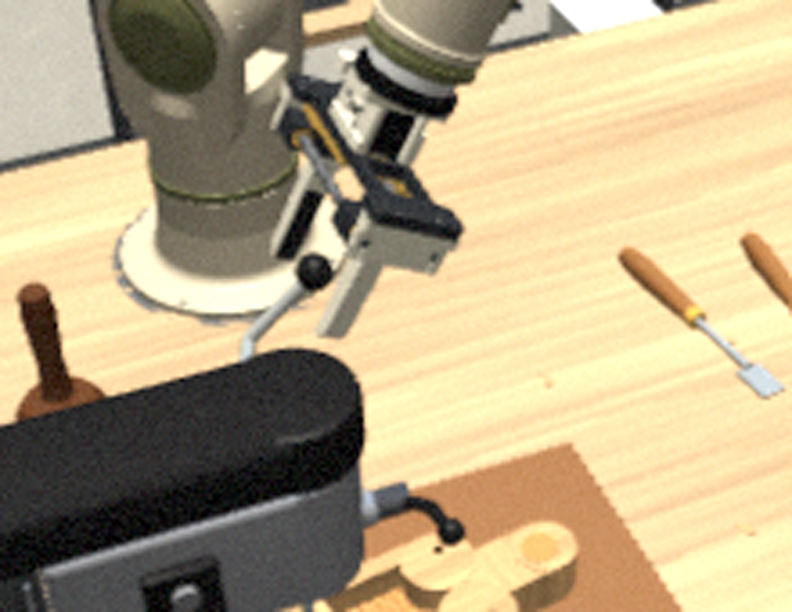

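View pics/a8t.png

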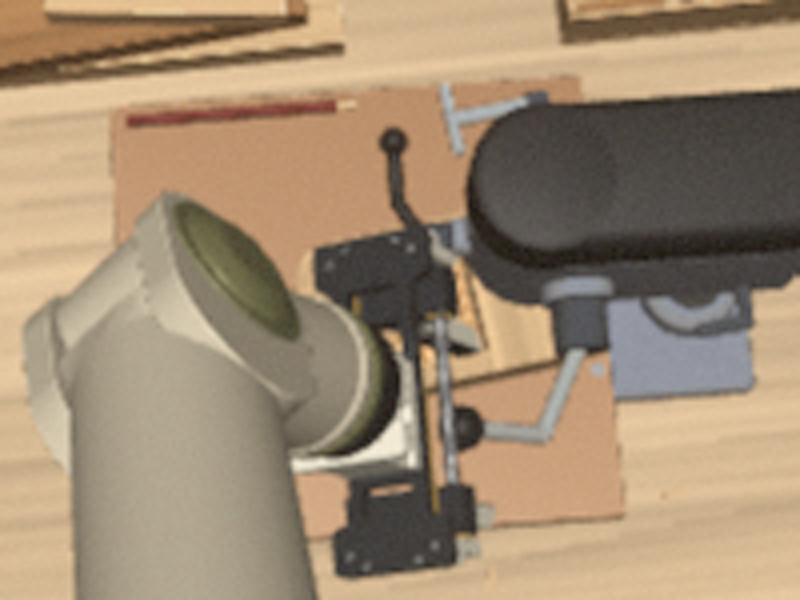

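Call:
{"name": "apply_moves", "arguments": {
  "steps": [
    [0, 0, 0, 0, 0, 0],
    [0, 0, 0, 0, 0, 0],
    [0, 0, 0, 0, 0, 0],
    [0, 0, 0, 0, 0, 0],
    [0, 0, 0, 0, 0, 0]
  ],
  "jaw": 0.65
}}

```text
time: 9.95
tcp_pos: [0.4669, -0.0658, 0.2921]
tool_rot: [0.171, 0.697, 0.673, -0.179]
ft_force: [0.0, 0.6, -0.2]
finger_gap: 0.0474
```

Call:
{"name": "apply_moves", "arguments": {
  "steps": [
    [0, 0, 0, 0, 0, 0],
    [0, 0, 0, 0, 0, 0],
    [0, 0, 0, 0, 0, 0],
    [0, 0, 0, 0, 0, 0]
  ],
  "jaw": 0.8
}}

```text
time: 10.45
tcp_pos: [0.4666, -0.0659, 0.292]
tool_rot: [0.171, 0.697, 0.673, -0.18]
ft_force: [-2.4, 1.6, 1.8]
finger_gap: 0.0265
```

```bash
python3 look.py a9 side 210 150 130 100 6
cat > arc.py <<'E'
from h import *
# print rows to follow the arc from current grasp; feed angles given
import sys
A=np.array([.464,-.146,.235]); F=np.array([.0358,.9994,0]); Z=np.array([0,0,1.])
o,p,Rc=cur()
def K(f): a=.70-f; return .115*(np.cos(a)*F+np.sin(a)*Z)
f0=float(sys.argv[1])
for f in map(float,sys.argv[2:]):
    print(f,(Rc.inv().apply(K(f)-K(f0))/.15).round(3))
print("ft",o["ft_force"].round(1),p, "K",A+K(f0))
print("grasp pt",p-.019*Rc.as_matrix()[:,2])
E
python3 arc.py 0 .03 .06 .09 .12
```

```text
[ 0.46654786 -0.06592415  0.29204531]
0.03 [0.021 0.    0.009]
0.06 [0.042 0.    0.018]
0.09 [0.063 0.    0.028]
0.12 [0.084 0.    0.038]
ft [-2.3  1.5  2.3] [ 0.46654786 -0.06592415  0.29204531] K [ 0.46714886 -0.05809592  0.30908503]
grasp pt [ 0.46694367 -0.05680937  0.30871157]
```

View pics/a9.png

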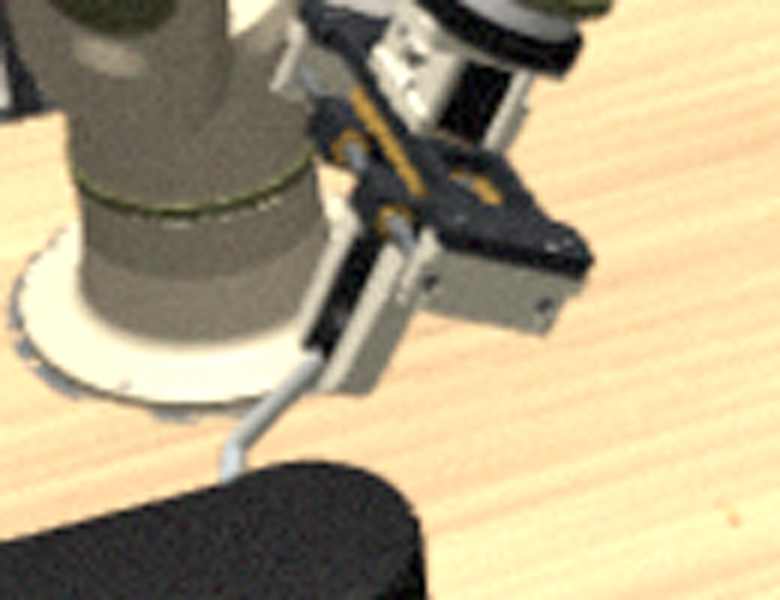

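Call:
{"name": "apply_moves", "arguments": {
  "steps": [
    [0.021, 0, 0.009, 0, 0, 0],
    [0.042, 0, 0.018, 0, 0, 0],
    [0.06, 0, 0.027, 0, 0, 0],
    [0.06, 0, 0.027, 0, 0, 0]
  ]
}}

```text
time: 11.0
tcp_pos: [0.4668, -0.0601, 0.2844]
tool_rot: [0.171, 0.697, 0.673, -0.18]
ft_force: [-5.0, 2.0, 6.9]
finger_gap: 0.0268
```

Call:
{"name": "apply_moves", "arguments": {
  "steps": [
    [0.01, 0, 0.005, 0, 0, 0],
    [0.021, 0, 0.01, 0, 0, 0],
    [0.021, 0, 0.01, 0, 0, 0]
  ]
}}

```text
time: 11.38
tcp_pos: [0.4668, -0.0581, 0.2816]
tool_rot: [0.171, 0.697, 0.673, -0.18]
ft_force: [-4.3, 2.2, 6.0]
finger_gap: 0.0267
```

```bash
python3 arc.py .115 .15 .2 .25 .3 .35
```

```text
0.15 [0.024 0.    0.013]
0.2 [0.056 0.    0.033]
0.25 [0.088 0.    0.054]
0.3 [0.119 0.001 0.077]
0.35 [0.148 0.001 0.102]
ft [-4.3  2.2  6. ] [ 0.46683282 -0.0581335   0.28159306] K [ 0.46743239 -0.05018064  0.29850293]
grasp pt [ 0.46722934 -0.04900931  0.29825415]
```

Call:
{"name": "apply_moves", "arguments": {
  "steps": [
    [0.024, 0, 0.013, 0, 0, 0],
    [0.056, 0, 0.033, 0, 0, 0],
    [0.056, 0, 0.033, 0, 0, 0]
  ]
}}

```text
time: 11.75
tcp_pos: [0.467, -0.053, 0.273]
tool_rot: [0.171, 0.697, 0.673, -0.18]
ft_force: [-4.5, 2.0, 6.0]
finger_gap: 0.0267
```

```bash
python3 look.py b0 side 210 150 130 190 3.1;python3 arc.py .2 .3 .4 .5 .6
```

```text
[ 0.46702486 -0.05303116  0.27314299]
0.3 [0.062 0.    0.044]
0.4 [0.12  0.001 0.095]
0.5 [0.172 0.001 0.151]
0.6 [0.219 0.001 0.212]
ft [-4.   1.9  6.7] [ 0.46702486 -0.05303116  0.27314299] K [ 0.46761301 -0.04513856  0.29013394]
grasp pt [ 0.46742094 -0.0439077   0.28980449]
```

View pics/b0.png

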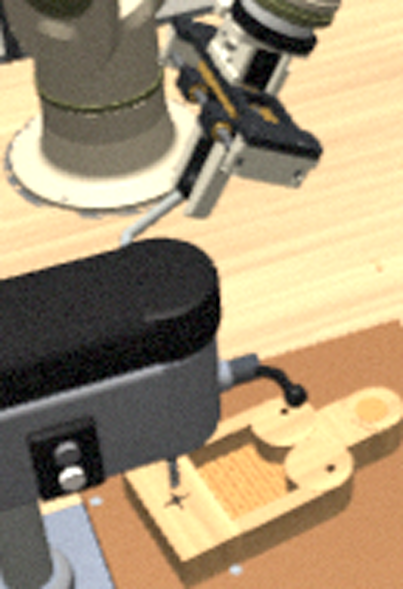

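Call:
{"name": "apply_moves", "arguments": {
  "steps": [
    [0.031, 0, 0.021, 0, 0, 0],
    [0.062, 0, 0.044, 0, 0, 0],
    [0.12, 0, 0.095, 0, 0, 0],
    [0.172, 0, 0.151, 0, 0, 0],
    [0.219, 0, 0.212, 0, 0, 0]
  ]
}}

```text
time: 12.42
tcp_pos: [0.4675, -0.0389, 0.2292]
tool_rot: [0.171, 0.697, 0.673, -0.179]
ft_force: [-4.3, 3.0, 7.0]
finger_gap: 0.0268
```

```bash
python3 look.py b1 side 210 170 130 180 3.3;python3 arc.py .6 .7 .8 .9 .95 1.0 1.05
```

```text
[ 0.46748317 -0.03879063  0.22820077]
0.7 [0.04  0.    0.065]
0.8 [0.074 0.001 0.134]
0.9 [0.1   0.001 0.206]
0.95 [0.11  0.001 0.243]
1.0 [0.119 0.001 0.28 ]
1.05 [0.126 0.001 0.318]
ft [-3.3  3.8  6. ] [ 0.46748317 -0.03879063  0.22820077] K [ 0.46809643 -0.03164318  0.24648084]
grasp pt [ 0.46787091 -0.02967085  0.24486449]
```

View pics/b1.png

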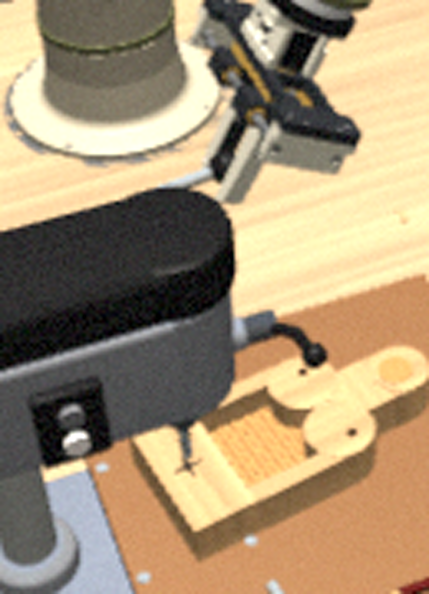

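Call:
{"name": "apply_moves", "arguments": {
  "steps": [
    [0.04, 0, 0.065, 0, 0, 0],
    [0.074, 0, 0.134, 0, 0, 0],
    [0.1, 0, 0.206, 0, 0, 0],
    [0.1, 0, 0.206, 0, 0, 0]
  ]
}}

```text
time: 12.98
tcp_pos: [0.4675, -0.0403, 0.1946]
tool_rot: [0.171, 0.696, 0.674, -0.179]
ft_force: [-3.7, 6.1, 6.6]
finger_gap: 0.0265
```

```bash
python3 look.py b2 side 225 270 100 75 7;python3 arc.py .9 .93 .96 1.0 1.03
```

```text
[ 0.46742165 -0.0402136   0.19486795]
0.93 [0.006 0.    0.022]
0.96 [0.012 0.    0.044]
1.0 [0.019 0.    0.074]
1.03 [0.023 0.    0.097]
ft [-4.5  7.1  5.6] [ 0.46742165 -0.0402136   0.19486795] K [ 0.46803493 -0.03335997  0.21215303]
grasp pt [ 0.46780407 -0.03110916  0.21154017]
```

View pics/b2.png

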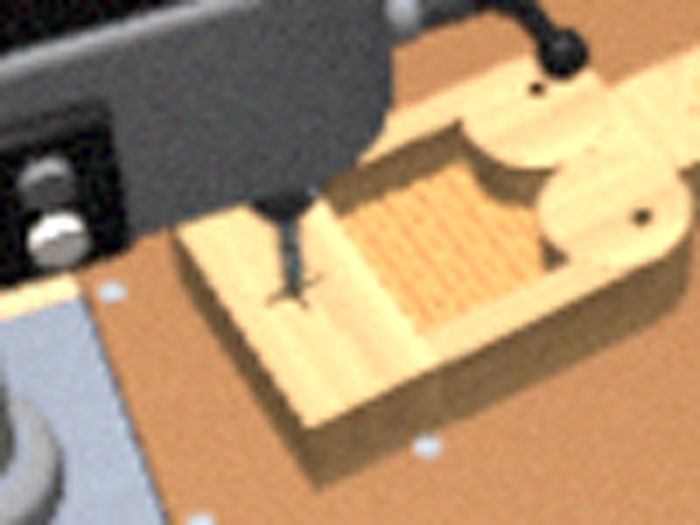

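Call:
{"name": "apply_moves", "arguments": {
  "steps": [
    [0.01, 0, 0.022, 0, 0, 0],
    [0.018, 0, 0.044, 0, 0, 0],
    [0.025, 0, 0.06, 0, 0, 0],
    [0.028, 0, 0.074, 0, 0, 0],
    [0.028, 0, 0.074, 0, 0, 0]
  ]
}}

```text
time: 13.65
tcp_pos: [0.4674, -0.0424, 0.1835]
tool_rot: [0.171, 0.697, 0.673, -0.179]
ft_force: [-3.5, 3.7, 6.2]
finger_gap: 0.0269
```

```bash
python3 look.py b3 side 225 270 100 75 7;python3 arc.py 1.0 1.02 1.04
```

```text
[ 0.46738791 -0.04240012  0.18355979]
1.02 [0.003 0.    0.015]
1.04 [0.006 0.    0.03 ]
ft [-3.4  4.5  6.6] [ 0.46738791 -0.04240012  0.18355979] K [ 0.46793312 -0.03620222  0.20101518]
grasp pt [ 0.46776789 -0.03328872  0.20022827]
```

View pics/b3.png

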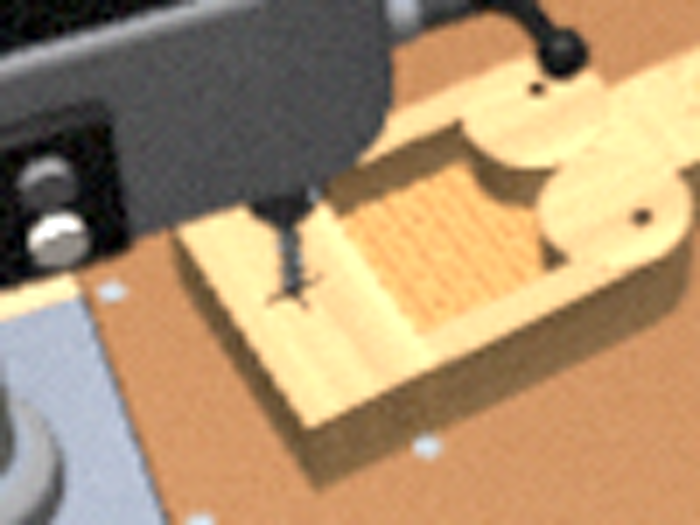

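Call:
{"name": "apply_moves", "arguments": {
  "steps": [
    [0.003, 0, 0.012, 0, 0, 0],
    [0.005, 0, 0.024, 0, 0, 0],
    [0.005, 0, 0.024, 0, 0, 0],
    [0.005, 0, 0.024, 0, 0, 0]
  ]
}}

```text
time: 14.2
tcp_pos: [0.4674, -0.0433, 0.18]
tool_rot: [0.171, 0.697, 0.673, -0.179]
ft_force: [-3.7, 5.4, 6.6]
finger_gap: 0.0266
```

```bash
python3 look.py b4 side 225 270 100 75 7;python3 arc.py 1.03 1.05
python3 - <<'E'
from h import *
for f in "b2","b3","b4":
    print(f);print(np.load(f+".npz")["im"].astype(int).sum(2)[304:316,260:274])
E
```

```text
[ 0.46736427 -0.04332506  0.18005355]
1.05 [0.002 0.    0.015]
ft [-3.1  3.4  6.2] [ 0.46736427 -0.04332506  0.18005355] K [ 0.46789486 -0.03727041  0.19773505]
grasp pt [ 0.46774114 -0.03421783  0.19672437]
b2
[[444 437 436 415 316 191 170 255 367 427 432 449 466 479]
 [446 435 442 422 325 177 135 201 371 419 421 438 458 472]
 [436 434 438 439 362 225 183 206 350 414 422 424 444 464]
 [435 432 443 445 381 256 200 183 319 407 423 424 434 437]
 [451 447 439 441 391 255 167 195 293 376 402 406 420 445]
 [451 444 438 433 395 258 165 182 317 378 326 373 417 439]
 [458 456 441 430 425 297 148 187 257 296 361 403 418 427]
 [448 452 452 417 356 242 159 160 307 392 404 404 419 418]
 [432 446 434 334 288 279 260 223 342 420 404 409 413 414]
 [435 436 412 340 381 425 439 368 288 394 431 406 401 404]
 [435 438 442 448 448 440 444 439 378 402 443 419 397 400]
 [432 426 440 456 457 435 427 433 445 442 446 446 406 405]]
b3
[[445 437 435 414 333 209 179 191 358 423 443 451 466 480]
 [436 438 432 430 357 242 181 239 372 421 430 428 456 475]
 [445 447 434 444 366 224 165 223 365 421 424 421 442 458]

[... 543 characters left out ...]
6 430 422 315 200 170 195 362 430 429 442 459 481]
 [438 441 444 433 337 200 175 216 361 415 430 440 455 469]
 [438 440 432 437 356 201 143 208 359 419 431 429 439 460]
 [440 434 435 439 391 257 176 203 330 398 429 429 441 456]
 [455 437 433 444 358 237 166 172 262 372 385 415 430 442]
 [462 443 441 435 382 259 190 189 257 335 331 375 432 431]
 [447 451 438 432 393 265 186 167 231 286 379 402 417 424]
 [453 447 448 428 356 221 117 170 317 400 406 401 407 425]
 [442 450 448 338 278 286 270 229 344 417 417 400 405 419]
 [432 443 424 352 393 432 435 372 294 384 421 410 412 415]
 [430 433 453 452 443 443 438 438 375 403 443 425 409 404]
 [433 430 440 452 453 444 436 431 435 446 446 427 415 407]]
```

View pics/b4.png

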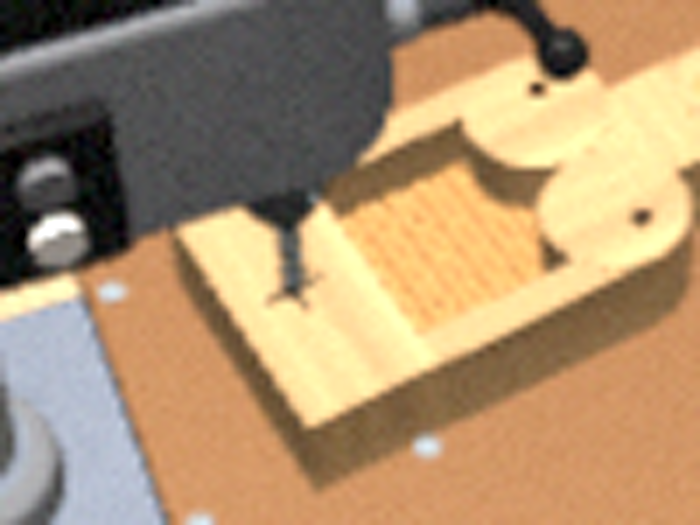

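Call:
{"name": "apply_moves", "arguments": {
  "steps": [
    [0, 0, 0, 0, 0, 0],
    [0, 0, 0, 0, 0, 0],
    [0, 0, 0, 0, 0, 0]
  ]
}}

```text
time: 14.62
tcp_pos: [0.4673, -0.0433, 0.1801]
tool_rot: [0.171, 0.697, 0.673, -0.179]
ft_force: [-2.5, 4.3, 5.7]
finger_gap: 0.0268
```

```bash
python3 arc.py 1.03 1.0; python3 look.py b5 side 0 0 640 480 1
```

```text
1.0 [-0.004 -0.    -0.023]
ft [-2.5  4.3  5.7] [ 0.46734211 -0.04332142  0.18006995] K [ 0.46789486 -0.03727041  0.19773505]
grasp pt [ 0.46771944 -0.03421492  0.19674117]
[ 0.46735755 -0.04333179  0.18007412]
```

View pics/b5.png

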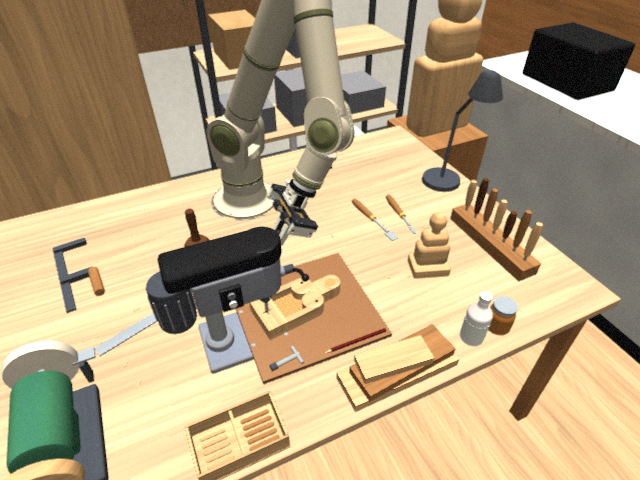

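Everything is in place: the bit point is at the cross near pixel (266, 311), the knob is in the jaws, and the bystanders have not moved.

```bash
python3 -c "
from rig import *
print(hand_in())"
```

```text
the job is handed in; nothing more can be done
None
```

The bit point is down on the pencil cross, the gripper is still holding the feed lever there, and the job is handed in at about 15 s.

- **Placing the piece:** I pinched the head and slid the half figure flat over the table, with one small correction of about 1 mm. In the side camera the cross then sat within about 1 mm of directly under the bit point, with the feed lever still up.
- **Feed lever:** I tried it as asked. It went past its 0.07 rad of play with only the spring force (about 6 N), so the quill lock was off and I never touched it.
- **Final position:** From the arm position the feed angle is about 1.03 rad, which puts the point about 0.6 mm below the face. The picture shows the point on the cross, the piece lying flat, and the other tools and carvings where they started.

**What disagreed or could not be confirmed:**
- There was no clear rise in force when the bit reached the wood. The contact depth therefore rests on the geometry and the picture, not on feel.
- The knob's path ran about 3 mm outside the arc I had worked out. The lever angle could be off by about 0.03 rad, which is about 0.5 mm of depth.
- The two cameras disagreed by 3–4 mm on the knob and lock positions, so I placed the cross from the side camera alone.

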